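# Release cells with the flap lever

### The job

Press down the black pad at the long end of the lever on the bench cell dispenser with the fingertips, most of the way to its stop, until the heavy steel flap at the short end has clearly risen and both battery cells have rolled out to the front end of the chute, but do not force the lever against its stop. Then ease the lever back up so that the flap closes without slamming, and come clear. Nothing is to be gripped: do not lift the lever off its pivot, do not touch the flap or the cells, and leave the other things on the worktop where they lie.

Things in the scene. Friction and masses are not known exactly. Their poses are not given: they have to be found in the camera images.
- dispenser: Fixed bench dispenser, grey metal on a dark base plate 255 x 150 x 8 mm. Origin at worktop height below the lever's pivot; x points from the lever's pad end towards the flap's hinge, y left of that, z up. The lever lies along y = 0, the chute beside it at y = 40 to 96 mm. Pivot cheeks at y = +-27 mm, 30 mm long, up to z = 100 mm. The lever's pad is beyond the plate's front edge (x = -117 mm).
- chute_end (a point): Front end of the chute's floor, at its 45 mm high end wall. The chute, 56 mm wide inside, slopes down to here by 10 degrees, from under the flap (walls 73 mm high there); its axes are the dispenser's, the chute runs 222 mm along +x.
- lever_stop (a point): Top of the rubber-topped stop post under the lever, 45 mm above the worktop, 95 mm from the pivot.
- lever: Loose metal lever 205 x 22 x 8 mm, 0.18 kg, resting by an open saddle on the pivot pin between two cheeks. Origin under the bar over the pin (78 mm up). x points to the short end (56 mm, a roller there bears up under the flap), -x to the long end (163 mm). At rest the long end is tilted up by 0.2 rad; pressed fully it lies on the rubber stop, tilted down by about 0.31 rad.
- lever_pad (a point): Centre of the top face of the black ribbed pad (36 mm along the lever, 28 mm across, 10 mm thick) at the lever's long end, 145 mm from the pivot. At rest about 117 mm above the worktop; with the lever on its stop about 43 mm. Axes as the lever's. Pressing takes about 1 to 3 N until the stop is met; the flap's weight brings the lever back up as the finger rises.
- flap (a joint): Hinge angle of the heavy steel flap (rad): 0 closed, growing as it rises. 60 mm of pressing on the pad raises it to about 0.25, the lever's stop lets it reach about 0.28; the cells pass below it from about 0.12. It falls shut by its own weight.
- flap_lip (a point): Middle of the front top edge of the steel flap, 91 mm from its hinge line, about 96 mm above the worktop when closed. The flap, about 1.2 kg, is a plate 94 x 112 x 10 mm with a dark weight bolted on top (to 119 mm above the worktop) and a lip that hangs down into the chute; its hinge lies 125 mm along the dispenser's x from the pivot, 91 mm up.
- cell_0: AA battery cell, 14 mm across, 51 mm long, lying across the chute behind the flap's lip at the start (hidden under the flap). Origin at the middle of its flat end.
- cell_1: Second AA cell, the same, lying behind the first.
- cell_0_mid (a point): Centre of the first cell.
- cell_1_mid (a point): Centre of the second cell.
- side_cutter: side cutter pliers with red grips, 125 mm long, lying beside the dispenser on the lever's side; origin at the middle of its underside
- flux_tin: small round tin, 34 mm across, 22 mm high, beside the dispenser on the chute's side; origin at the middle of its underside
- tape_roll: roll of amber tape lying flat on the grey bench mat, 66 mm across, 13 mm high; origin at the middle of its underside
- precision_driver_3: thin purple screwdriver, 127 mm long, lying on the worktop; origin at the middle of its underside
- usb_stick: black usb stick, 50 mm long, lying on the worktop; origin at the middle of its underside

How it is judged:
By the outcome, as a careful person would: the job done as asked, in the order asked, and still so for the second after the job is handed in, with the robot touching nothing.
It also fails if it takes over 35 s, if anything falls off the work surface, if the arm or the gripper's body presses on something with over 40 N, if the wrist force passes 120 N, or if a joint passes its speed limit or range.

### The arm

A 6-joint arm with a two-finger parallel gripper is mounted at the origin on a cart in front of the work surface, level with it; the furniture and walls round the work are solid. World frame = base frame: x ahead of the robot, y to its left, z up, the work surface at z = 0. Lengths are in m, angles in rad, forces in N, time in s.
With the tool pointing down it reaches from about 0.325 to 0.9 m from the base axis. Payload 3.5 kg.
Tool frame: the origin (TCP) lies at the very end of the fingers, on their centre line; the grasp point (between the pads) lies 19 mm behind it; x points along the fingers, y is the direction in which the jaws open and shut, and the axes are right-handed (so a half turn about x gives the same grasp; the last joint's range is limited). The gripper opens to 85 mm and grips with 20 to 120 N. Pads are 22 mm wide; open, the fingers measure 114 mm over their backs; the gripper's body (76 mm by 85 mm) begins 54 mm behind the grasp point. The pads swing forward as they close: fully open they stand 13 mm farther back than shut.
Start: joints at [-1.284, 0.276, -0.026, 1.268, 0, 1.467], TCP at [0.237, -0.578, 0.231] pointing down, gripper open.
Joint ranges: [-3.12, 3.12], [-0.85, 1.88], [-1.08, 1.24], [-1.95, 2.15], [-1.57, 1.53], [-3.14, 3.14]. Speed limits (rad/s): [2.57, 2.57, 3.14, 3.14, 3.14, 3.14].

### API

Orientations are given as a rotation vector (axis times angle).
In Python, from cell import r gives the robot as it stands.
- The arm moves only by the shell command python3 -m pendant 'ROWS' [FORCE]. ROWS is JSON, a list of rows, each a list of 3 entries, a list of its own where there are three numbers: the shift along the tool's x, y, z in cm, then the turn, a rotation vector about the tool's x, y, z in degrees, then the opening, from 0 (shut) to 1 (fully open). In form: [[[tx, ty, tz], [rx, ry, rz], fingers], ...]. A call has 1 to 5 rows; each row is the pose to reach, as a shift and turn from the pose commanded when the call began, along the tool's axes at that moment; what a row does not reach only later rows make up. A row lasts 1/10 s, in which the tool goes at most 50 mm and 8.59 degrees, less where a joint would pass 70% of its speed; a pose out of reach is approached as far as the arm can. A call with a gripper value outside its range is refused whole. The fingers move at their own pace and stop on an object; FORCE is the grip in N (left out, the last holds). Time passes only in rows, so rows that repeat a pose let the fingers close. It gives the time, the measured TCP pose, the force and the opening at its end, in the units of the state.
- r.read_state(): the state, without advancing time (a new reading comes with each control period).
- r.capture(name): name is "scene" or "top"; returns a dict with "img" (480x640x3 uint8, blue, green, red), "K" (3x3 intrinsics, pixels), "k1" (the pictures are not rectified: a ray, as slopes to the right and down, at radius r is drawn at 1 + k1 r^2 times it, then the intrinsics apply), "R" (3x3) and "t" (3): a world point X has camera coordinates R X + t. Camera axes: x right, y down, z forward; pixel columns grow to the right and rows downward; lengths in m; the calibration is good to about 2 mm. A picture is of the moment at which its call begins. There is no depth.
- r.close_job(): hands the job in, once; it reports no verdict.
The state is a dict: "clock": time; "joint_positions": joint angles; "dq": joint speeds; "joint_torque": joint torques, N m; "tool_pos": TCP position; "ee_rot": TCP orientation; "wrist_force": force on the tool from outside, world axes, zero at the start; "ft_torque": the same for the moment, N m; "grip_width": finger opening in m.
Only numpy, scipy, OpenCV 4.12 (cv2) and the standard library are available. Lean on these libraries where they do the work, as an engineer would, in place of code of your own. Each camera call takes 0.05 s, during which the arm holds its last target.

## Working session

There is one attempt and no reset: what is moved stays moved. The work goes in short steps, Python scripts to look and compute and a shell command to move; the robot and the scene stay as the last step left them, time stands still between calls to the robot, and variables do not carry over. Pictures are saved under pics/ and viewed, and the job is handed in when it is done.

```bash
mkdir -p pics; python3 - <<'E'
from cell import r
import cv2,numpy as np
for n in("scene","top"):
    c=r.capture(n); cv2.imwrite(f"pics/{n}0.png",c["img"]); np.savez(f"{n}0.npz",**c)
    print(n,c["K"].tolist(),c["k1"],(-c["R"].T@c["t"]).round(3),c["R"].round(2).tolist())
print(r.read_state())
E
```

```text
scene [[471.3793991397693, 0.0, 319.8173317003465], [0.0, 471.3793991397693, 233.46438243166946], [0.0, 0.0, 1.0]] -0.08317391915146498 [-0.242  0.336  0.947] [[-0.54, -0.84, -0.01], [-0.56, 0.37, -0.75], [0.63, -0.4, -0.67]]
top [[446.65375769378426, 0.0, 322.31612323229035], [0.0, 446.65375769378426, 241.6460811616148], [0.0, 0.0, 1.0]] -0.06804038726448736 [ 0.379 -0.152  1.111] [[-0.01, -1.0, 0.01], [-0.99, 0.01, -0.17], [0.17, -0.01, -0.99]]
{'clock': 0.1, 'joint_positions': array([-1.28436990e+00,  2.77071348e-01, -2.77734868e-02,  1.26804655e+00,
       -1.08032580e-05,  1.46741824e+00]), 'dq': array([-0.00066526, -0.00208702,  0.00375948, -0.00019143,  0.00050825,
       -0.00082717]), 'joint_torque': array([ 8.23266942e-05, -4.46708143e+01,  2.96128339e+01,  8.42322770e-03,
       -1.15042139e-04, -6.44655699e-06]), 'tool_pos': array([ 0.23729539, -0.57740175,  0.23024859]), 'ee_rot': array([ 2.00832295,  0.39863502, -2.008737  ]), 'wrist_force': array([-0.09867491, -0.04557138,  0.11891549]), 'ft_torque': array([-0.03828248, -0.01168385,  0.00789347]), 'grip_width': 0.08575343382622913}
```

View pics/scene0.png

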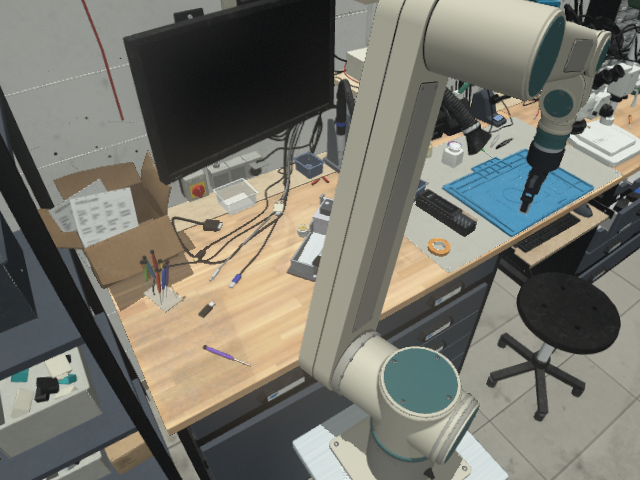

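View pics/top0.png

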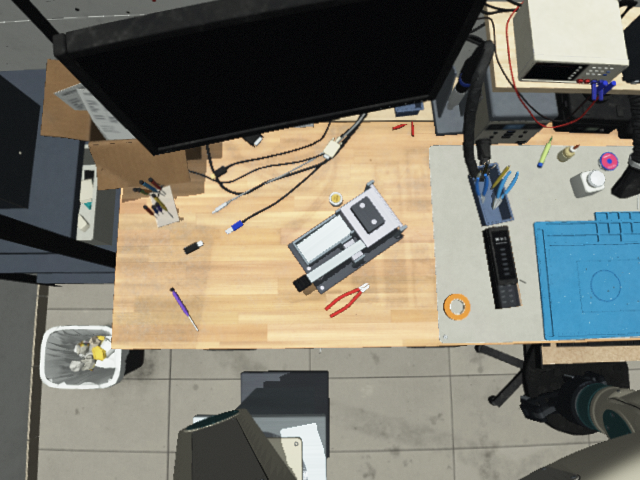

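The top view shows the dispenser at about (345,235), with its pad near (303,284). The red cutter is at (347,300), the tin at (336,198). The arm blocks the scene view. I'll zoom in on the top view.

```bash
cat > h.py <<'E'
import numpy as np,cv2
def ray(c,u,v):
    K=c["K"];k=float(c["k1"])
    p=cv2.undistortPoints(np.array([[[u,v]]],float),K,np.array([k,0,0,0,0.]))[0,0]
    R=c["R"];return -R.T@c["t"],R.T@np.array([p[0],p[1],1])
def onz(c,u,v,z):
    o,d=ray(c,u,v);return o+d*(z-o[2])/d[2]
def proj(c,X):
    p,_=cv2.projectPoints(np.array(X,float).reshape(-1,1,3),cv2.Rodrigues(c["R"])[0],c["t"],c["K"],np.array([float(c["k1"]),0,0,0,0.]));return p[:,0]
E
python3 - <<'E'
import cv2
i=cv2.imread("pics/top0.png")[170:330,270:430]
cv2.imwrite("pics/z.png",cv2.resize(i,(800,800),interpolation=cv2.INTER_CUBIC)[:,:][100:700])
E
```

```text
(no output)
```

View pics/z.png

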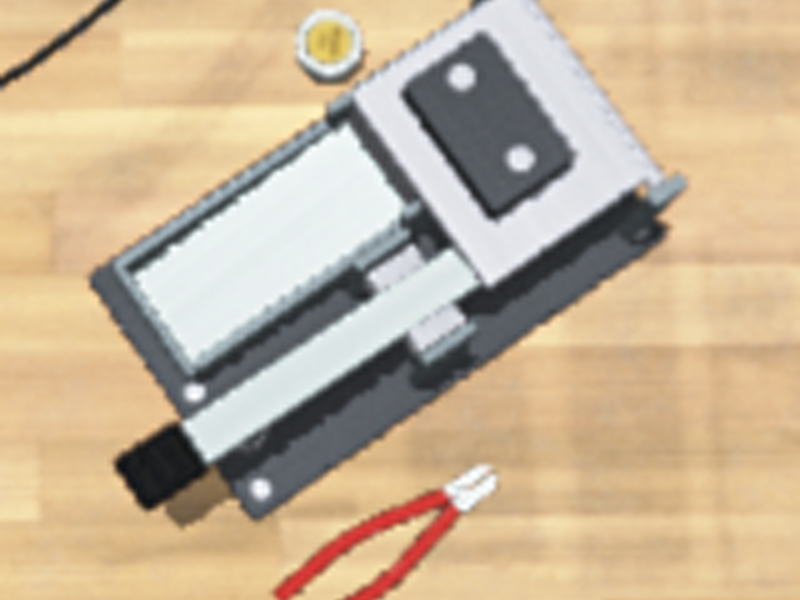

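```bash
python3 - <<'E'
import numpy as np
from h import *
c=dict(np.load("top0.npz"))
f=lambda X,Y,z:onz(c,270+X/5-.4,190+Y/5-.4,z)
pad=f(161,465,.117);fl=f(352,95,.096);fr=f(490,285,.096)
pl=f(92,275,.008);pr=f(255,520,.008);pb=f(668,235,.008)
print("pad",pad,"flapedge",fl,fr,np.linalg.norm(fl-fr))
print("plate",pl,pr,pb,np.linalg.norm(pl-pr),np.linalg.norm(pb-pr))
a=lambda v:np.degrees(np.arctan2(v[1],v[0]))
print(a(pb-pr),a(pl-pr)-90,a(fl-fr)-90)
e=f(478,270,.0687) ;print("lever dir",a(f(465,268,.07)-pad))
E
```

```text
pad [ 0.45748751 -0.11265443  0.117     ] flapedge [ 0.63079754 -0.20186365  0.096     ] [ 0.5401678  -0.26375447  0.096     ] 0.1097461718508031
plate [ 0.56147974 -0.07427275  0.008     ] [ 0.4384666  -0.15440746  0.008     ] [ 0.57854505 -0.36406306  0.008     ] 0.14681214195096406 0.2521456783929438
-56.25168976881631 -56.91848806302517 -55.67092840708697
lever dir -56.2605565857215
```

The checks agree: plate 147 x 252 mm, flap edge 110 mm, and all yaw estimates near -56.3°. Next I work out the move to above the pad.

```bash
cat > go.py <<'E'
import numpy as np,sys
from scipy.spatial.transform import Rotation as R
from cell import r
s=r.read_state();T=R.from_rotvec(s["ee_rot"]);p=s["tool_pos"]
yaw=np.radians(-56.3);d=np.array([np.cos(yaw),np.sin(yaw),0]);l=np.array([-d[1],d[0],0])
tgt=np.array([float(v) for v in sys.argv[1:4]])
for sg in(1,-1):
    X=np.array([0,0,-1.]);Y=sg*l
    G=R.from_matrix(np.c_[X,Y,np.cross(X,Y)])
    print("turn deg",np.degrees((T.inv()*G).as_rotvec()).round(2))
print("shift cm",(100*T.inv().apply(tgt-p)).round(2),"pos",p.round(4),"F",s["wrist_force"].round(2),"t",s["clock"],"q",s["joint_positions"].round(2),"w",s["grip_width"])
print(T.as_matrix().round(3).tolist())
E
python3 go.py 0.456 -0.110 0.17
```

```text
turn deg [-1.0137e+02 -1.1000e-01  8.0000e-02]
turn deg [7.863e+01 7.000e-02 1.100e-01]
shift cm [  6.11 -34.91 -37.99] pos [ 0.2373 -0.5774  0.2302] F [-0.1  -0.05  0.12] t 0.1 q [-1.28  0.28 -0.03  1.27 -0.    1.47] w 0.08575343382622913
[[-0.001, 0.38, -0.925], [0.002, -0.925, -0.38], [-1.0, -0.002, -0.0]]
```

```bash
python3 -m pendant '[[[0,-2.7,-2.9],[-8,0,0],0],[[0,-5.4,-5.8],[-16,0,0],0],[[0,-8.1,-8.7],[-24,0,0],0],[[0,-10.8,-11.6],[-32,0,0],0],[[0,-13.5,-14.5],[-40,0,0],0]]' 20; python3 go.py 0.456 -0.110 0.17
```

```text
clock: 0.6
tool_pos: [0.3205, -0.3963, 0.2307]
ee_rot: [1.552, 0.945, -1.552]
wrist_force: [0.3, -0.3, -0.4]
grip_width: 0.0126
turn deg [-6.106e+01 -6.000e-02  2.000e-02]
turn deg [1.1894e+02 3.0000e-02 7.0000e-02]
shift cm [  6.09  -1.12 -31.65] pos [ 0.3205 -0.3963  0.2307] F [ 0.29 -0.26 -0.37] t 0.6 q [-1.02  0.07 -0.27  1.23  0.    1.03] w 0.012622479031729217
[[-0.0, 0.888, -0.46], [0.001, -0.46, -0.888], [-1.0, -0.001, -0.001]]
```

```bash
python3 -m pendant '[[[0,0,-4],[-8,0,0],0],[[0,-0.2,-8],[-16,0,0],0],[[0,-0.4,-12],[-24,0,0],0],[[0,-0.6,-16],[-32,0,0],0],[[0,-0.7,-20],[-40,0,0],0]]' 20; python3 go.py 0.456 -0.110 0.17
```

```text
clock: 1.1
tool_pos: [0.407, -0.216, 0.231]
ee_rot: [1.045, 1.306, -1.045]
wrist_force: [1.1, -1.0, 0.1]
grip_width: -0.0003
turn deg [-2.105e+01 -3.000e-02  1.000e-02]
turn deg [1.5895e+02 2.0000e-02 4.0000e-02]
shift cm [ 6.1   7.1  -9.26] pos [ 0.407 -0.216  0.231] F [ 1.14 -0.97  0.13] t 1.1 q [-0.63 -0.02 -0.36  1.22  0.    0.72] w -0.0002864486924559508
[[-0.0, 0.976, 0.219], [0.0, 0.219, -0.976], [-1.0, -0.0, -0.0]]
```

```bash
python3 -m pendant '[[[0,2.3,-3],[-7,0,0],0],[[0,4.7,-6.1],[-14,0,0],0],[[0,7.1,-9.2],[-21,0,0],0],[[2,7.1,-9.2],[-21,0,0],0],[[4,7.1,-9.2],[-21,0,0],0]]' 20; python3 - <<'E'
from cell import r
import cv2,numpy as np
for n in("scene","top"):
    c=r.capture(n); cv2.imwrite(f"pics/{n}1.png",c["img"]); np.savez(f"{n}1.npz",**c)
a=cv2.resize(cv2.imread("pics/top1.png")[190:310,270:430],(800,600),interpolation=cv2.INTER_CUBIC);cv2.imwrite("pics/z1.png",a)
E
python3 go.py 0.456 -0.110 0.17
```

```text
clock: 1.6
tool_pos: [0.4575, -0.1115, 0.1912]
ee_rot: [0.768, 1.429, -0.768]
wrist_force: [0.6, -0.1, -0.4]
grip_width: 0.0001
turn deg [-0.3  -0.31  0.22]
turn deg [179.69   0.34   0.48]
shift cm [1.83 0.22 0.01] pos [ 0.4542 -0.1112  0.1883] F [-0.59 -0.36 -0.84] t 1.7 q [-0.38  0.03 -0.41  1.14 -0.    0.61] w 0.00013913729851332797
[[-0.006, 0.835, 0.55], [0.002, 0.55, -0.835], [-1.0, -0.004, -0.005]]
```

View pics/scene1.png

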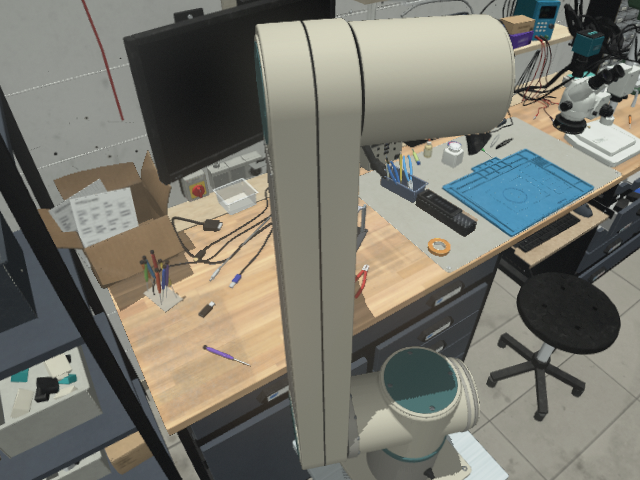

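View pics/z1.png

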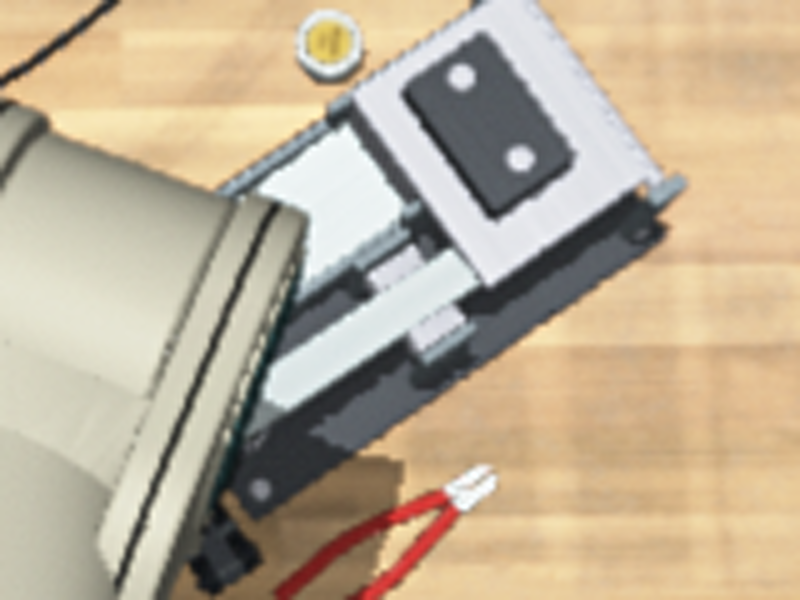

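The arm hides the pad and the front of the chute. The flap is still clearly visible and closed, with its front edge from (352,95) to (490,285) in the zoom. Now I descend.

```bash
python3 -m pendant '[[[1.5,0.1,0],[0,0,0],0],[[3,0.1,0],[0,0,0],0],[[4.5,0.1,0],[0,0,0],0],[[5.5,0.1,0],[0,0,0],0],[[5.5,0.1,0],[0,0,0],0]]' 20; python3 go.py 0.456 -0.110 0.12
```

```text
clock: 2.2
tool_pos: [0.4564, -0.112, 0.1354]
ee_rot: [0.771, 1.432, -0.772]
wrist_force: [-1.1, 0.6, 0.3]
grip_width: -0.0
turn deg [-0.4  -0.12  0.09]
turn deg [1.796e+02 1.300e-01 2.000e-01]
shift cm [ 1.54  0.08 -0.19] pos [ 0.4564 -0.112   0.1354] F [-1.14  0.6   0.28] t 2.2 q [-0.38  0.08 -0.48  1.02  0.    0.61] w -1.894989840497317e-05
[[-0.002, 0.836, 0.549], [0.001, 0.549, -0.836], [-1.0, -0.002, -0.002]]
```

```bash
python3 -m pendant '[[[0.7,0.1,-0.2],[0,0,0],0],[[1.4,0.1,-0.2],[0,0,0],0],[[2,0.1,-0.2],[0,0,0],0],[[2.6,0.1,-0.2],[0,0,0],0],[[3.2,0.1,-0.2],[0,0,0],0]]' 20; python3 go.py 0.456 -0.110 0.06
```

```text
clock: 2.7
tool_pos: [0.4572, -0.1097, 0.104]
ee_rot: [0.771, 1.43, -0.77]
wrist_force: [-0.4, 2.0, 2.2]
grip_width: -0.0003
turn deg [-0.36 -0.03 -0.02]
turn deg [ 1.7964e+02 -2.0000e-02  4.0000e-02]
shift cm [ 4.4  -0.12 -0.04] pos [ 0.4572 -0.1097  0.104 ] F [-0.44  1.97  2.21] t 2.7 q [-0.37  0.11 -0.52  0.94  0.    0.62] w -0.00030908341778055937
[[-0.0, 0.835, 0.55], [0.001, 0.55, -0.835], [-1.0, 0.0, -0.0]]
```

Contact shows as about 2 N upward, as expected. I keep pressing.

```bash
python3 -m pendant '[[[0.6,0,0],[0,0,0],0],[[1.2,0,0],[0,0,0],0],[[1.8,0,0],[0,0,0],0],[[2.4,0,0],[0,0,0],0],[[3,0,0],[0,0,0],0]]' 20; python3 - <<'E'
from cell import r
import cv2
c=r.capture("top");cv2.imwrite("pics/z2.png",cv2.resize(c["img"][190:310,270:430],(800,600),interpolation=cv2.INTER_CUBIC))
E
python3 go.py 0.456 -0.110 0.06
```

```text
clock: 3.2
tool_pos: [0.457, -0.1097, 0.0737]
ee_rot: [0.771, 1.431, -0.771]
wrist_force: [-1.2, 2.2, 1.8]
grip_width: -0.0
turn deg [-0.36 -0.06  0.05]
turn deg [1.7964e+02 8.0000e-02 9.0000e-02]
shift cm [ 1.29 -0.07 -0.01] pos [ 0.4566 -0.1097  0.0729] F [-0.28  1.94  0.55] t 3.25 q [-0.37  0.15 -0.55  0.87 -0.    0.62] w -2.8948743092178307e-05
[[-0.001, 0.835, 0.55], [0.0, 0.55, -0.835], [-1.0, -0.001, -0.001]]
```

View pics/z2.png

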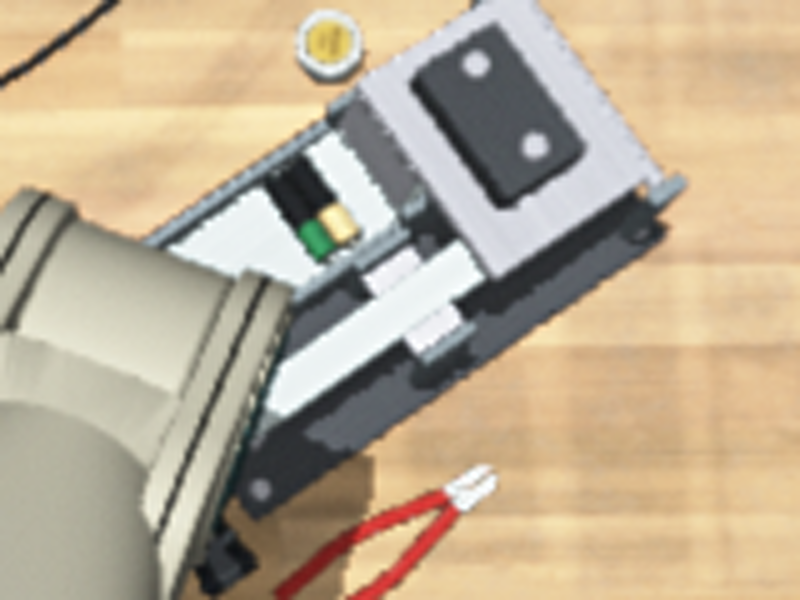

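The flap has risen, and both cells (green and cream ends near (315,238) and (340,225)) are rolling down the chute. I press on to about 60 mm and hold.

```bash
python3 -m pendant '[[[0.4,0,0],[0,0,0],0],[[0.8,0,0],[0,0,0],0],[[1.2,0,0],[0,0,0],0],[[1.5,0,0],[0,0,0],0],[[1.5,0,0],[0,0,0],0]]' 20;python3 -m pendant '[[[0,0,0],[0,0,0],0],[[0,0,0],[0,0,0],0],[[0,0,0],[0,0,0],0],[[0,0,0],[0,0,0],0],[[0,0,0],[0,0,0],0]]' 20; python3 - <<'E'
from cell import r
import cv2
c=r.capture("top");cv2.imwrite("pics/z3.png",cv2.resize(c["img"][190:310,270:430],(800,600),interpolation=cv2.INTER_CUBIC))
E
python3 go.py 0.456 -0.110 0.06
```

```text
clock: 3.75
tool_pos: [0.4575, -0.1103, 0.0591]
ee_rot: [0.771, 1.429, -0.771]
wrist_force: [-0.8, 0.3, 1.7]
grip_width: -0.0002
clock: 4.25
tool_pos: [0.4575, -0.1102, 0.0595]
ee_rot: [0.771, 1.429, -0.771]
wrist_force: [-0.3, -0.1, 1.2]
grip_width: 0.0001
turn deg [-0.37  0.04 -0.01]
turn deg [ 1.7963e+02 -2.0000e-02 -6.0000e-02]
shift cm [-0.05 -0.12 -0.1 ] pos [ 0.4575 -0.1101  0.0595] F [ 0.91 -1.01  1.15] t 4.3 q [-0.37  0.17 -0.56  0.84 -0.    0.62] w 0.00015944663727704547
[[0.001, 0.836, 0.549], [-0.0, 0.549, -0.836], [-1.0, 0.0, 0.001]]
```

View pics/z3.png

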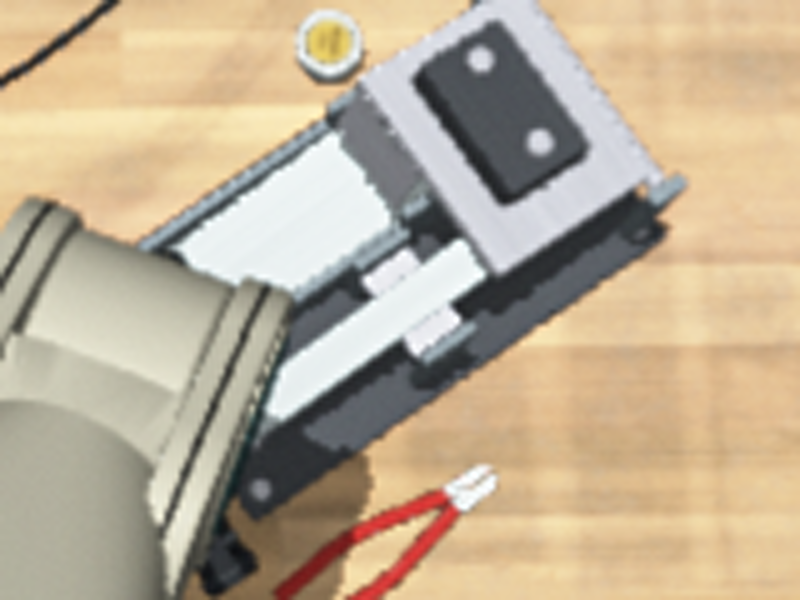

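```bash
python3 -m pendant '[[[0.2,0,0],[0,0,0],0],[[0.4,0,0],[0,0,0],0],[[0.4,0,0],[0,0,0],0],[[0.4,0,0],[0,0,0],0],[[0.4,0,0],[0,0,0],0]]' 20;python3 -m pendant '[[[0,0,0],[0,0,0],0],[[0,0,0],[0,0,0],0],[[0,0,0],[0,0,0],0],[[0,0,0],[0,0,0],0],[[0,0,0],[0,0,0],0]]' 20; python3 - <<'E'
from cell import r
import cv2
c=r.capture("top");cv2.imwrite("pics/z4.png",cv2.resize(c["img"][190:310,270:430],(800,600),interpolation=cv2.INTER_CUBIC))
E
```

```text
clock: 4.8
tool_pos: [0.4572, -0.1098, 0.0553]
ee_rot: [0.771, 1.43, -0.771]
wrist_force: [0.3, -1.1, 0.9]
grip_width: -0.0001
clock: 5.3
tool_pos: [0.4572, -0.1099, 0.0553]
ee_rot: [0.771, 1.43, -0.771]
wrist_force: [0.4, -1.0, 2.6]
grip_width: -0.0
```

View pics/z4.png

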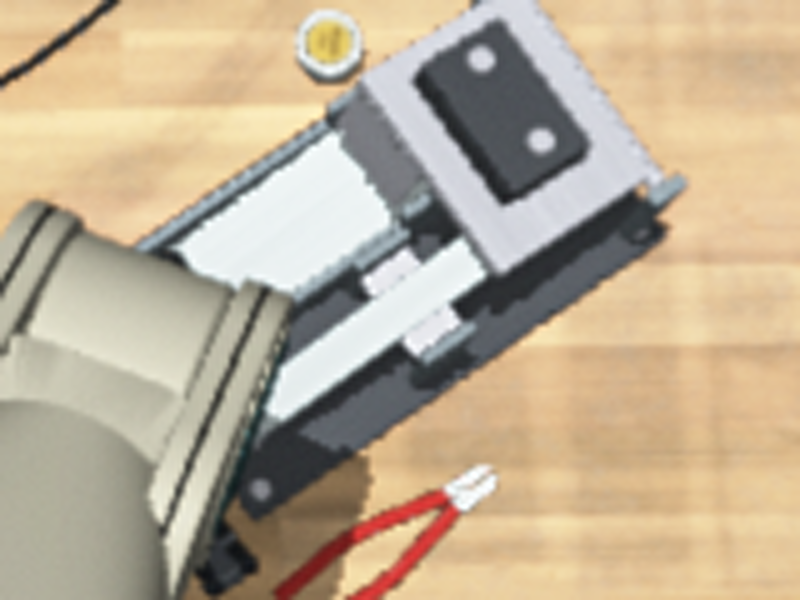

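The dark cell end at (168,257) hasn't moved since the last picture, so the cells are at rest at the front. The force is about 2 N, with no contact at the stop. I ease the lever up.

```bash

python3 -m pendant '[[[-0.4,0,0],[0,0,0],0],[[-0.9,0,0],[0,0,0],0],[[-1.4,0,0],[0,0,0],0],[[-1.9,0,0],[0,0,0],0],[[-2.4,0,0],[0,0,0],0]]' 20
python3 -m pendant '[[[-0.4,0,0],[0,0,0],0],[[-0.8,0,0],[0,0,0],0],[[-1.2,0,0],[0,0,0],0],[[-1.6,0,0],[0,0,0],0],[[-2,0,0],[0,0,0],0]]' 20
python3 -m pendant '[[[-0.3,0,0],[0,0,0],0],[[-0.6,0,0],[0,0,0],0],[[-0.8,0,0],[0,0,0],0],[[-1,0,0],[0,0,0],0],[[-1.2,0,0],[0,0,0],0]]' 20
python3 -m pendant '[[[-0.2,0,0],[0,0,0],0],[[-0.4,0,0],[0,0,0],0],[[-0.6,0,0],[0,0,0],0],[[-0.8,0,0],[0,0,0],0],[[-1,0,0],[0,0,0],0]]' 20
python3 -m pendant '[[[-0.3,0,0],[0,0,0],0],[[-0.6,0,0],[0,0,0],0],[[-1,0,0],[0,0,0],0],[[-1.5,0,0],[0,0,0],0],[[-2.5,0,0],[0,0,0],0]]' 20
```

```text
clock: 5.85
tool_pos: [0.457, -0.1098, 0.0798]
ee_rot: [0.771, 1.43, -0.771]
wrist_force: [-0.4, 1.1, 1.9]
grip_width: 0.0002
clock: 6.35
tool_pos: [0.458, -0.1107, 0.1]
ee_rot: [0.77, 1.428, -0.771]
wrist_force: [-0.4, -2.1, 1.5]
grip_width: -0.0
clock: 6.85
tool_pos: [0.4574, -0.1099, 0.1114]
ee_rot: [0.771, 1.43, -0.771]
wrist_force: [1.2, -1.4, 1.0]
grip_width: -0.0002
clock: 7.35
tool_pos: [0.4563, -0.1093, 0.1209]
ee_rot: [0.771, 1.432, -0.771]
wrist_force: [0.2, -0.1, 0.6]
grip_width: -0.0
clock: 7.85
tool_pos: [0.4566, -0.1097, 0.1463]
ee_rot: [0.771, 1.431, -0.771]
wrist_force: [-0.5, 0.3, 0.3]
grip_width: 0.0003
```

Now up, and back toward the robot's right, so the cameras can see.

```bash

python3 -m pendant '[[[-2,0,0],[0,0,0],0],[[-5,0,0],[0,0,0],0],[[-8,-1,1],[0,0,0],0],[[-9,-4,3],[0,0,0],0],[[-9,-7,6],[0,0,0],0]]' 20
python3 -m pendant '[[[0,-2,4],[0,0,0],0],[[0,-4,8],[0,0,0],0],[[0,-6,12],[0,0,0],0],[[0,-8,16],[0,0,0],0],[[0,-10,20],[0,0,0],0]]' 20
python3 -m pendant '[[[0,-1,4],[0,0,0],0],[[0,-2,8],[0,0,0],0],[[0,-3,12],[0,0,0],0],[[0,-3,12],[0,0,0],0],[[0,-3,12],[0,0,0],0]]' 20
python3 - <<'E'
from cell import r
import cv2,numpy as np
c=r.capture("top");cv2.imwrite("pics/top5.png",c["img"]);cv2.imwrite("pics/z5.png",cv2.resize(c["img"][190:310,270:430],(800,600),interpolation=cv2.INTER_CUBIC))
np.savez("top5.npz",**c)
E
```

```text
clock: 8.35
tool_pos: [0.4328, -0.1994, 0.24]
ee_rot: [0.768, 1.425, -0.768]
wrist_force: [0.8, -0.0, 0.0]
grip_width: -0.0001
clock: 8.85
tool_pos: [0.4581, -0.4226, 0.2372]
ee_rot: [0.771, 1.429, -0.771]
wrist_force: [0.7, 0.1, 0.1]
grip_width: 0.0002
clock: 9.35
tool_pos: [0.4988, -0.5379, 0.2358]
ee_rot: [0.772, 1.431, -0.771]
wrist_force: [0.1, 0.7, -0.2]
grip_width: -0.0
```

View pics/z5.png

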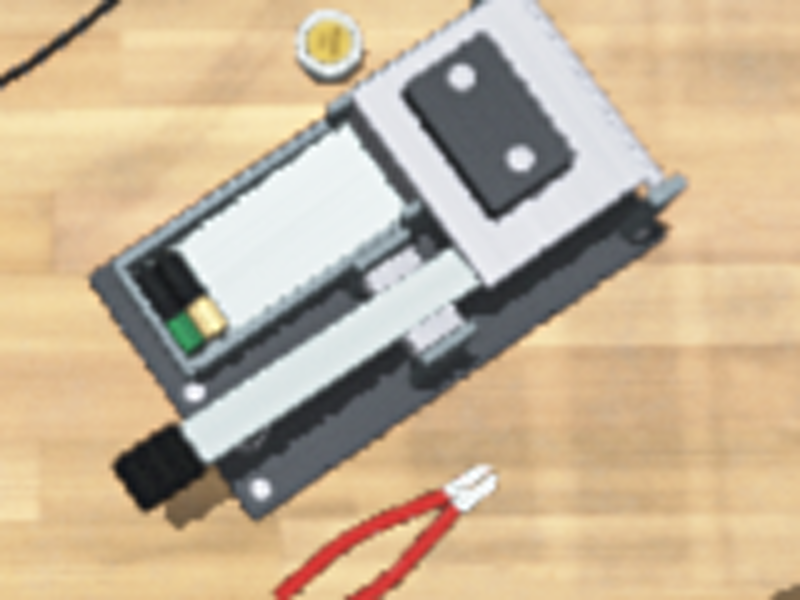

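View pics/top5.png

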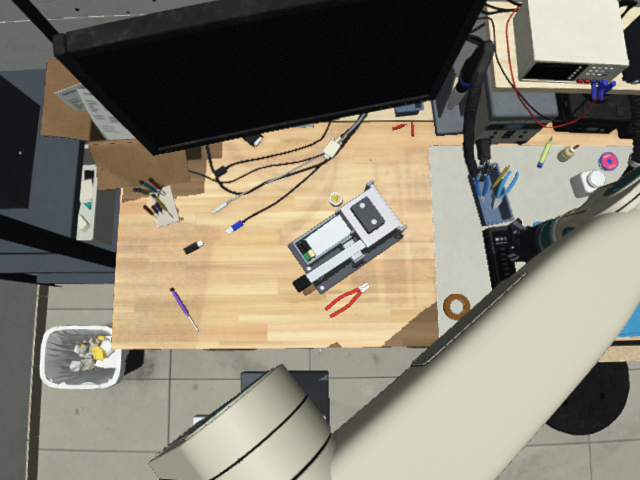

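Both cells lie against the front wall, near (185,300) in the zoom. The flap's front edge is back from (352,95) to (490,285), and the lever and the loose objects are where they were at the start.

```bash
python3 -c "
from cell import r
s=r.read_state();print(s['clock'],s['dq'].round(3),s['wrist_force']);print(r.close_job())"
```

```text
9.4 [ 0.013 -0.03  -0.024 -0.005  0.001 -0.   ] [-0.8514015   1.11429412 -0.12560273]
the job is handed in; nothing more can be done
None
```

The job is done and handed in at 9.4 s. With the fingers shut I pressed the lever pad about 62 mm and held it for about 1.5 s. I then eased it up over about 2 s, slowing near the end, and moved the arm clear to the right at z = 0.236 m.

- **Pressing force:** the vertical force I read stayed between about 0.5 and 2.6 N, so the lever never met its stop.
- **Cells:** in the last overhead picture both lie against the chute's front wall. The arm hid that end during the hold, so until then I had judged them out from one visible cell end that had stopped moving.
- **Flap and lever:** both are back at their starting image positions, with the flap closed. I didn't measure the flap's closing speed.
- **Other objects:** the side cutter, flux tin, screwdriver, USB stick and tape roll look unmoved in the overhead picture. The tape roll is in the arm's shadow there.

The side camera's view of the dispenser was blocked by the arm in both pictures I took. All positions therefore come from the overhead camera at known heights. They agreed with the given sizes to about 2%, and contact came at about the expected height.

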